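# Load the vial caddy onto the shaker

### The job

Stand the stray orange-capped sample vial in the empty compartment of the blue caddy, then carry the caddy level and set it down gently in the shaker's kerbed seat. With the caddy home and released, press the green start button. Keep every vial upright and leave the small beaker and the amber bottle alone.

Things in the scene. Friction and masses are not known exactly. Their poses are not given: they have to be found in the camera images.
- caddy: blue caddy, 170 x 170 mm; walls 30 mm high, 5 mm thick; floor 5 mm; cross walls make four 77 mm compartments. White flat hand bar (12 mm along caddy x, 170 mm along y, 20 mm deep, 138 to 158 mm above the underside) on end posts. 0.4 kg empty. Origin at the centre of its underside, z up. Starts on the bench left or right, yaw up to 0.35, three white-capped vials inside
- bar (a point): centre of the caddy's hand bar, 148 mm above its underside; the place to grip it (12 mm thick, closing along caddy x)
- empty (a point): middle of the floor of the caddy's empty compartment (caddy x -45 mm, y +42 mm, 5 mm above the underside)
- stray: sample vial, upright glass cylinder 30 mm in diameter and 90 mm tall with a paper label and an orange cap (top 22 mm); 60 g; origin at the centre of its underside, z up its axis. It starts standing on the bench in the middle strip between the caddy and the shaker
- white0: sample vial, upright glass cylinder 30 mm in diameter and 90 mm tall with a paper label and a white cap (top 22 mm); 60 g; origin at the centre of its underside, z up its axis. Starts in the caddy's +x +y compartment
- white1: sample vial, upright glass cylinder 30 mm in diameter and 90 mm tall with a paper label and a white cap (top 22 mm); 60 g; origin at the centre of its underside, z up its axis. Starts in the caddy's +x -y compartment
- white2: sample vial, upright glass cylinder 30 mm in diameter and 90 mm tall with a paper label and a white cap (top 22 mm); 60 g; origin at the centre of its underside, z up its axis. Starts in the caddy's -x -y compartment
- shaker: flat white shaker fixed to the bench, 340 mm (its x) x 220 mm (its y), deck 70 mm above the bench; origin at the centre of its underside. Its -x end, towards the robot, is a ledge with the button, the rest is the seat. On the other side of the bench from the caddy, yaw up to 0.2 rad
- seat (a point): centre of the shaker's seat at deck height (shaker x +60 mm, 70 mm above the bench): a black square 188 x 188 mm inside an aluminium kerb 8 mm thick and 12 mm high. The caddy fits with 9 mm to spare on each side
- start_top (a point): centre of the top of the green start button, 32 mm in diameter, on the shaker's control ledge (shaker x -125 mm); it is pressed straight down
- start (a joint): travel of the start button: 0 released, 0.006 m fully down (5 N); it springs back
- beaker: small clear beaker, 52 mm wide and 65 mm tall, mouth up; bystander in the middle strip; origin at its underside
- amber: small amber bottle, 42 mm wide and 70 mm tall; bystander in the middle strip; origin at its underside

How it is judged:
By the outcome, as a careful person would: the job done as asked, in the order asked, and still so for the second after the job is handed in, with the robot touching nothing.
It also fails if it takes over 64 s, if anything falls off the work surface, if the arm or the gripper's body presses on something with over 40 N, if the wrist force passes 120 N, or if a joint passes its speed limit or range.

### The arm

A 6-joint arm with a two-finger parallel gripper is mounted at the origin on the work surface. World frame = base frame: x ahead of the robot, y to its left, z up, the work surface at z = 0. Lengths are in m, angles in rad, forces in N, time in s.
With the tool pointing down it reaches from about 0.3 to 0.75 m from the base axis. Payload 8.5 kg.
Tool frame: the origin (TCP) lies between the finger pads; the fingertips stand r.finger_overhang ahead of it and the grasp point (between the pads) lies 2 mm behind it (r.finger_overhang is the distance from the TCP to the fingertips, in m); z points along the fingers, y is the line along which they close (so a half turn about z gives the same grasp; the last joint's range is limited). The gripper opens to 88 mm and grips with 3 to 60 N. Pads are 18 mm wide; open, the fingers measure 123 mm over their backs; the gripper's body (75 mm by 187 mm) begins 45 mm behind the grasp point.
Start: joints at [1.04, 0.381, 1.297, -0, 1.464, -0.215], TCP at [0.171, 0.523, 0.256] pointing down, gripper open.
Joint ranges: [-3.11, 3.11], [-0.89, 2.33], [0.22, 2.48], [-1.42, 4.56], [0.17, 2.85], [-2.88, 2.88]. Speed limits (rad/s): [2.39, 2.39, 3.14, 3.14, 3.14, 3.14].

### API

Orientations are given as a unit quaternion [w, x, y, z].
In Python, from rig import r, cams gives the robot as it stands.
- The arm moves only by the tool arm_command, never from a script. Its argument "commands" is a list of rows, each a list of 7 numbers: the turn, a rotation vector about the tool's x, y, z in degrees, then the shift along the tool's x, y, z in mm, then the opening, from 0 (shut) to 1 (fully open). A call has 1 to 12 rows; each row shifts and turns the commanded pose from where the row before left it, along the tool's axes as they then stand; what a row does not reach is not made up. A row lasts 1/8 s, in which the tool goes at most 62.5 mm and 10.7 degrees, less where a joint would pass 70% of its speed; a pose out of reach is approached as far as the arm can. A call is refused whole if a number of a shift passes 62.5 or a number of a turn 10.7, either way. A call with a gripper value outside its range is refused whole. The fingers move at their own pace and stop on an object; the grip force is fixed at half the most. Time passes only in rows, so rows that do not move let the fingers close. It gives the time, the measured TCP pose, the force, the opening and the grip force at its end, in the units of the state.
- r.observe(): the state, without advancing time (a new reading comes with each control period).
- cams.capture(name): name is "scene" or "top"; returns the picture (400x640x3 uint8, red, green, blue); there is no depth.
- cams.camera_info(name): a dict with "camera_matrix" (3x3 intrinsics, pixels), "R" (3x3) and "t" (3): a world point X has camera coordinates R X + t. Camera axes: x right, y down, z forward; pixel columns grow to the right and rows downward; lengths in m; the calibration is good to about 2 mm. A picture is of the moment at which its call begins. camera_info takes no time and is no camera call.
- r.close_job(): hands the job in; it is judged then, once.
The state is a dict: "clock": time; "joint_positions": joint angles; "qvel": joint speeds; "effort": joint torques, N m; "ee_pos": TCP position; "tcp_rot": TCP orientation; "force": force on the tool from outside, world axes, zero at the start; "wrist_torque": the same for the moment, N m; "grip_width": finger opening in m; "finger_force": force on a finger pad.
Only numpy, scipy, OpenCV 4.12 (cv2) and the standard library are available. Lean on these libraries where they do the work, as an engineer would, in place of code of your own. Each camera call takes 0.05 s, during which the arm holds its last target. There are 200 camera calls.

## Working session

There is one attempt and no reset: what is moved stays moved. The work goes in short steps, Python scripts to look and compute and a tool call to move; the robot and the scene stay as the last step left them, time stands still between calls to the robot, and variables do not carry over. Pictures are saved under pics/ and viewed, at most 10 in all, crops included, and the job is handed in when it is done.

Besides the shell and the picture viewer there is one more tool, called after "Call:" as name(argument=value, ...) on one line, values as JSON. arm_command: Moves the arm, as the interface text tells. Its arguments: {"type":"object","properties":{"commands":{"type":"array"}},"required":["commands"]}

```bash
mkdir -p pics; ls; python3 - <<'E'
from rig import r,cams
import cv2,numpy as np
s=r.observe(); print({k:np.round(v,4) for k,v in s.items()}, r.finger_overhang)
for n in("scene","top"):
    im=cams.capture(n); np.save(f"pics/{n}0.npy",im); cv2.imwrite(f"pics/{n}0.png",im[:,:,::-1])
    i=cams.camera_info(n); print(n,i["camera_matrix"],np.round(i["R"],3),i["t"], -i["R"].T@i["t"])
E
```

```text
pics
{'clock': np.float64(0.0), 'joint_positions': array([ 1.0397,  0.3812,  1.2982,  0.    ,  1.4636, -0.2153]), 'qvel': array([-0.0014, -0.    ,  0.0009,  0.0008,  0.0009,  0.0005]), 'effort': array([ 4.00000e-04, -4.37938e+01, -2.24558e+01,  7.14000e-02,
        3.53000e-02, -1.00000e-04]), 'ee_pos': array([0.1707, 0.5226, 0.2552]), 'tcp_rot': array([-3.000e-04,  1.572e-01,  9.876e-01, -6.000e-04]), 'force': array([-0.1031,  0.8669, -0.2662]), 'wrist_torque': array([-0.0114,  0.0257,  0.0424]), 'finger_force': np.float64(0.0), 'grip_width': np.float64(0.0881)} 0.017
scene [[478.81159881   0.         315.20666713]
 [  0.         478.81159881 195.11982814]
 [  0.           0.           1.        ]] [[ 0.477  0.879 -0.005]
 [ 0.747 -0.408 -0.525]
 [-0.463  0.247 -0.851]] [-0.26672611 -0.34241516  1.31256107] [ 0.99105492 -0.22962671  0.93610323]
top [[384.83580625   0.         320.8492966 ]
 [  0.         384.83580625 196.42186672]
 [  0.           0.           1.        ]] [[-0.017 -1.     0.006]
 [-0.991  0.017 -0.135]
 [ 0.134 -0.008 -0.991]] [0.02672791 0.54225611 0.91670813] [0.41446166 0.02532522 0.98116769]
```

View pics/top0.png

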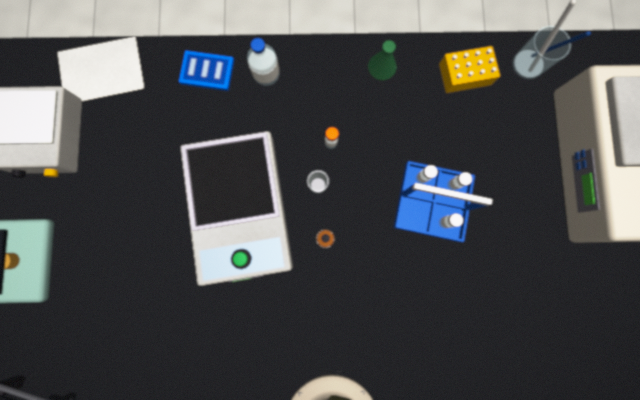

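View pics/scene0.png

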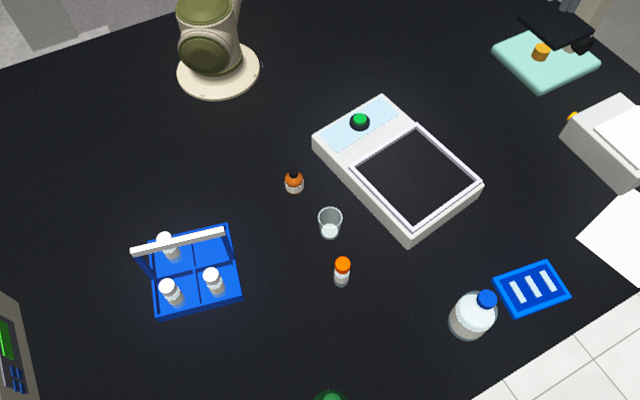

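The top view shows the shaker on the left (seat centre about (231,180), button (241,259)). The caddy is on the right, with its bar from (415,185) to (490,201) and the empty compartment near (418,212). The stray is at (332,135), the beaker at (318,181) and the amber bottle at (325,238). The scene view agrees: stray (342,270), beaker (330,222), amber (294,182).

```bash
cat > h.py <<'E'
import numpy as np,cv2
from rig import r,cams
I={n:cams.camera_info(n) for n in("scene","top")}
def ray(n,p):
    i=I[n]; d=i["R"].T@np.linalg.solve(i["camera_matrix"],[p[0],p[1],1.]); return -i["R"].T@i["t"],d/np.linalg.norm(d)
def plane(n,p,z):
    c,d=ray(n,p); return c+d*(z-c[2])/d[2]
def tri(ps,pt):
    A=0;b=0;L=[ray("scene",ps),ray("top",pt)]
    for c,d in L:
        M=np.eye(3)-np.outer(d,d);A=A+M;b=b+M@c
    X=np.linalg.solve(A,b); return np.round(X,4),[round(1000*float(np.linalg.norm(np.cross(X-c,d))),1) for c,d in L]
def proj(n,X):
    i=I[n];q=i["camera_matrix"]@(i["R"]@X+i["t"]);return q[:2]/q[2]
def mask(im,lo,hi,roi):
    m=cv2.inRange(cv2.cvtColor(im,cv2.COLOR_RGB2HSV),np.array(lo),np.array(hi)); z=np.zeros_like(m);x0,y0,x1,y1=roi;z[y0:y1,x0:x1]=m[y0:y1,x0:x1];return z
def blobs(m,amin=20):
    n,l,s,c=cv2.connectedComponentsWithStats(m);return [(s[k,4],c[k],l==k) for k in range(1,n) if s[k,4]>=amin]
E
python3 - <<'E'
from h import *
S=np.load("pics/scene0.npy");T=np.load("pics/top0.npy")
big=lambda m:max(blobs(m),key=lambda b:b[0])
o=[big(mask(S,(5,150,120),(20,255,255),(320,245,365,290))),big(mask(T,(5,150,120),(20,255,255),(315,120,350,150)))]
print("orange",[x[0] for x in o],tri(o[0][1],o[1][1]), plane("top",o[1][1],.082),plane("scene",o[0][1],.079))
g=[big(mask(S,(50,120,80),(75,255,255),(340,105,380,135))),big(mask(T,(50,120,80),(75,255,255),(220,240,260,275)))]
print("green",[x[0] for x in g],tri(g[0][1],g[1][1]))
for n,im,roi in(("scene",S,(310,90,490,250)),("top",T,(175,125,295,290))):
    w=mask(im,(0,0,100),(179,255,255),roi); k=255-w; z=np.zeros_like(k);x0,y0,x1,y1=roi;z[y0:y1,x0:x1]=k[y0:y1,x0:x1]
    c={"scene":(415,175),"top":(231,180)}[n]
    b=[b for b in blobs(z,500) if b[2][c[1],c[0]]][0]
    R=cv2.minAreaRect(np.argwhere(b[2])[:,::-1].astype(np.float32))
    cn=max(cv2.findContours(b[2].astype(np.uint8),0,2)[0],key=cv2.contourArea)
    ap=cv2.approxPolyDP(cv2.convexHull(cn),6,True)[:,0]
    P=np.array([plane(n,p,.074)[:2] for p in ap]); print(n,"seat",b[0],ap.tolist(),P.round(4).tolist(),"c",P.mean(0),np.linalg.norm(P-np.roll(P,1,0),axis=1).round(4))
for n,im,roi in(("scene",S,(120,215,245,320)),("top",T,(390,155,500,245))):
    for a,c,m in blobs(mask(im,(0,0,140),(179,70,255),roi),30):
        R=cv2.minAreaRect(np.argwhere(m)[:,::-1].astype(np.float32)); print(n,"white",a,c.round(1),np.round(R[1],1),cv2.boxPoints(R).round(0).tolist())
    m=mask(im,(100,120,40),(125,255,255),roi);cn=np.vstack(cv2.findContours(m,0,2)[0]);ap=cv2.approxPolyDP(cv2.convexHull(cn),5,True)[:,0];print(n,"blue",ap.tolist())
E
```

```text
orange [np.int32(231), np.int32(148)] (array([ 0.6897, -0.0112,  0.0845]), [0.4, 0.4]) [ 0.69063338 -0.0109066   0.082     ] [ 0.68761135 -0.0101829   0.079     ]
green [np.int32(142), np.int32(185)] (array([0.3951, 0.2062, 0.0851]), [0.2, 0.2])
scene seat 5810 [[415, 129], [473, 181], [412, 225], [356, 167]] [[0.4747, 0.3084], [0.6533, 0.3353], [0.6791, 0.1592], [0.5011, 0.1336]] c [0.57705022 0.23413229] [0.1767 0.1806 0.1779 0.1799]
top seat 5811 [[261, 138], [273, 211], [197, 224], [188, 150]] [[0.683, 0.1605], [0.5047, 0.1315], [0.477, 0.3101], [0.656, 0.3364]] c [0.58015627 0.2346252 ] [0.178  0.1807 0.1807 0.1809]
scene white 1190 [175.2 241.7] [27.9 95.4] [[128.0, 234.0], [223.0, 226.0], [226.0, 253.0], [131.0, 262.0]]
scene white 368 [212.7 279.9] [28.2 16.1] [[200.0, 271.0], [214.0, 264.0], [227.0, 289.0], [212.0, 296.0]]
scene white 380 [169.4 290.7] [29.4 16.7] [[155.0, 284.0], [169.0, 274.0], [186.0, 298.0], [172.0, 308.0]]
scene blue [[243, 300], [156, 319], [133, 258], [148, 240], [227, 222]]
top white 200 [428.6 172.3] [13.  17.9] [[417.0, 170.0], [433.0, 162.0], [439.0, 174.0], [423.0, 182.0]]
top white 204 [462.7 179.3] [13.7 18.8] [[451.0, 176.0], [468.0, 169.0], [473.0, 182.0], [456.0, 189.0]]
top white 542 [452.4 193.4] [80.4  7.3] [[412.0, 189.0], [414.0, 181.0], [492.0, 198.0], [491.0, 205.0]]
top white 195 [453.9 220.1] [12.4 18.7] [[444.0, 215.0], [462.0, 213.0], [464.0, 225.0], [445.0, 227.0]]
top blue [[475, 175], [484, 206], [463, 242], [393, 226], [408, 160]]
```

```bash
python3 - <<'E'
from h import *
a,b=[plane("top",p,.156) for p in((413,185),(491.5,201.5))]
print("bar",a,b,(a+b)/2,np.linalg.norm(a-b),"yaw",np.arctan2(-(a-b)[0],(a-b)[1]))
c=plane("top",(452.4,193.4),.155);print(c)
# scene bar top ends: top face ~ upper edge of the white box
for p in((128,248),(131,252),(224.5,234)):print("s",plane("scene",p,.150))
for p in((475,175),(463,242),(396,226),(408,160)):print("blue",plane("top",p,.03))
for p in((243,300),(156,319)):print("sblue",plane("scene",p,.0))
for p,q in(((212.7,279.9),(428.6,172.3)),((169.4,290.7),(462.7,179.3))):print("cap",tri(p,q))
print("w2",plane("top",(455,220),.084))
for p in((318,181),(325,238)):print("by",plane("top",p,.06))
# predicted edges for hypothesised caddy poses
E
```

```text
bar [ 0.548159   -0.18246991  0.156     ] [ 0.50916296 -0.35091098  0.156     ] [ 0.52866098 -0.26669045  0.156     ] 0.17289617321718367 yaw -0.2275034623265433
[ 0.52841987 -0.26754446  0.155     ]
s [ 0.49940216 -0.35242199  0.15      ]
s [ 0.5097413  -0.35002175  0.15      ]
s [ 0.55694851 -0.18795348  0.15      ]
blue [ 0.591503   -0.37188463  0.03      ]
blue [ 0.42454374 -0.33030377  0.03      ]
blue [ 0.46666522 -0.16701916  0.03      ]
blue [ 0.63283647 -0.20472086  0.03      ]
sblue [ 0.63065146 -0.20539915  0.        ]
sblue [ 0.58371682 -0.37297684  0.        ]
cap (array([ 0.5928, -0.2427,  0.0699]), [0.7, 0.7])
cap (array([ 0.5741, -0.3232,  0.0713]), [1.1, 1.1])
w2 [ 0.47533597 -0.29480883  0.084     ]
by [0.57736522 0.02390733 0.06      ]
by [0.4394033 0.0095161 0.06     ]
```

```bash
python3 - <<'E'
import numpy as np,cv2
S=np.load("pics/scene0.npy");T=np.load("pics/top0.npy")
a=cv2.resize(S[215:325,115:250],None,fx=3,fy=3,interpolation=2);b=cv2.resize(T[150:250,385:500],None,fx=3.3,fy=3.3,interpolation=2)
h=max(a.shape[0],b.shape[0]);f=lambda x:np.pad(x,((0,h-x.shape[0]),(0,0),(0,0)))
cv2.imwrite("pics/cad.png",np.hstack([f(a),f(b)])[:,:,::-1])
E
```

```text
(no output)
```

View pics/cad.png

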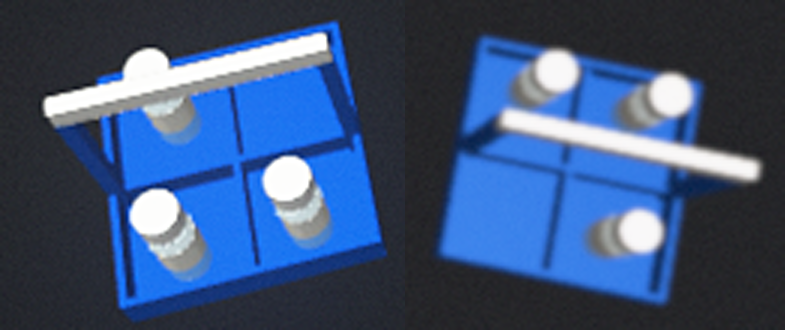

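The corners and bar put the caddy at about (0.529, -0.2675), yaw -0.24, with a measured bar length of 173 mm against 170. The seat is at (0.5785, 0.2345), yaw 0.15, and the button-to-seat distance agrees with the 185 mm given. The stray is at (0.690, -0.011).

```bash
cat > go.py <<'E'
import sys,numpy as np
from rig import r
from scipy.spatial.transform import Rotation as R
def go(x,y,z,yaw):  # yaw = world angle of tool y, tool straight down; turn first, then shift in the final tool axes
    s=r.observe();q=s["tcp_rot"];A=R.from_quat([q[1],q[2],q[3],q[0]])
    ty=np.array([np.cos(yaw),np.sin(yaw),0]);tz=np.array([0,0,-1.]);B=R.from_matrix(np.c_[np.cross(ty,tz),ty,tz])
    d=np.array([x,y,z])-s["ee_pos"]
    print("t",round(float(s["clock"]),2),"pos",s["ee_pos"].round(4),"F",s["force"].round(1),"w",round(float(s["grip_width"]),4),"ff",round(float(s["finger_force"]),1),"q",s["joint_positions"].round(2))
    print("turn deg",np.degrees((A.inv()*B).as_rotvec()).round(2),"shift now-axes",(A.inv().apply(d)*1000).round(1),"final-axes",(B.inv().apply(d)*1000).round(1))
go(*map(float,sys.argv[1:5]))
E
python3 go.py .690 -.011 .2 1.331
```

```text
t 0.1 pos [0.1707 0.5226 0.2552] F [-0.4  0.5  1.2] w 0.0882 ff 0.0 q [ 1.04  0.38  1.3  -0.    1.46 -0.22]
turn deg [-0.07 -0.02 -4.35] shift now-axes [-659.4 -345.9   55.5] final-axes [-631.2 -395.    55.2]
```

Call:
arm_command(commands=[[0,0,-4.35,0,0,0,1],[0,0,0,-45,-28,2,1],[0,0,0,-45,-28,2,1],[0,0,0,-45,-28,2,1],[0,0,0,-45,-28,2,1],[0,0,0,-45,-28,2,1],[0,0,0,-45,-28,2,1],[0,0,0,-45,-28,2,1],[0,0,0,-45,-28,2,1],[0,0,0,-45,-28,2,1],[0,0,0,-45,-28,2,1],[0,0,0,-45,-28,2,1]])

```text
clock: 1.6
ee_pos: [0.5794, 0.1046, 0.2334]
tcp_rot: [-0.0, 0.12, 0.993, 0.0]
force: [0.1, 0.9, 0.3]
grip_width: 0.088
finger_force: 0.0
```

```bash
python3 go.py .690 -.011 .12 1.331
```

```text
t 1.6 pos [0.5794 0.1046 0.2334] F [0.1 0.9 0.3] w 0.088 ff 0.0 q [-0.02  0.47  1.22  0.    1.45 -1.35]
turn deg [-0.   -0.04 -0.01] shift now-axes [-135.   -86.   113.3] final-axes [-134.9  -86.   113.4]
```

Call:
arm_command(commands=[[0,0,0,-34,-21.5,0,1],[0,0,0,-34,-21.5,0,1],[0,0,0,-34,-21.5,0,1],[0,0,0,-33,-21.5,0,1],[0,0,0,0,0,30,1],[0,0,0,0,0,43,1],[0,0,0,0,0,30,1],[0,0,0,0,0,10,1],[0,0,0,0,0,0,1]])

```text
clock: 2.72
ee_pos: [0.6892, -0.0096, 0.1208]
tcp_rot: [-0.0, 0.12, 0.993, 0.0]
force: [0.8, 0.5, 0.1]
grip_width: 0.0881
finger_force: 0.0
```

```bash
python3 go.py .690 -.011 .07 1.331;python3 - <<'E'
from h import *
for n,b in(("scene",(270,180,420,320)),("top",(260,80,410,220))):
    im=cams.capture(n);np.save(f"pics/{n}1.npy",im)
    globals()[n]=cv2.resize(im[b[1]:b[3],b[0]:b[2]],(400,373))
cv2.imwrite("pics/g1.png",np.hstack([scene,top])[:,:,::-1])
E
```

```text
t 2.73 pos [ 0.6892 -0.0096  0.1208] F [0.8 0.5 0.1] w 0.0881 ff 0.0 q [-0.19  0.73  1.06  0.    1.35 -1.52]
turn deg [-0.   -0.02 -0.  ] shift now-axes [-1.1 -1.2 50.8] final-axes [-1.1 -1.2 50.8]
```

View pics/g1.png

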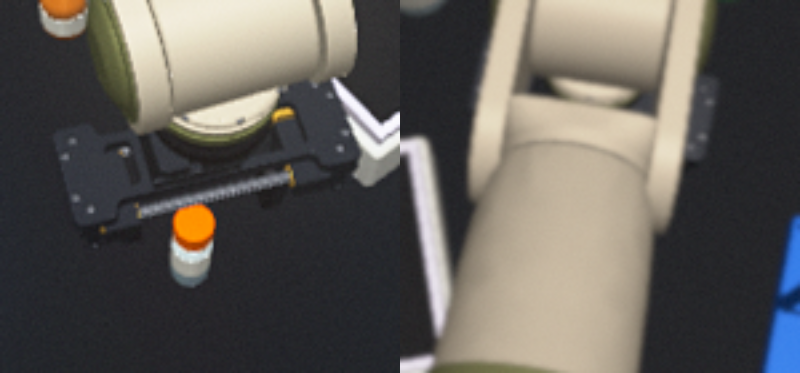

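The scene crop shows the orange cap at (193,220), centred under the gripper rail at (140–290,190), with the beaker and amber bottle clear. I'm descending.

Call:
arm_command(commands=[[0,0,0,-1.1,-1.2,12,1],[0,0,0,0,0,18,1],[0,0,0,0,0,15,1],[0,0,0,0,0,5.5,1],[0,0,0,0,0,0,0],[0,0,0,0,0,0,0],[0,0,0,0,0,0,0],[0,0,0,0,0,0,0],[0,0,0,0,0,0,0],[0,0,0,0,0,0,0]])

```text
clock: 4.08
ee_pos: [0.69, -0.0111, 0.0703]
tcp_rot: [0.0, 0.12, 0.993, -0.0]
force: [-0.6, 0.4, 0.3]
grip_width: 0.03
finger_force: 0.1
```

Call:
arm_command(commands=[[0,0,0,0,0,0,0],[0,0,0,0,0,0,0],[0,0,0,0,0,-10,0],[0,0,0,0,0,-25,0],[0,0,0,0,0,-35,0],[0,0,0,0,0,-35,0],[0,0,0,0,0,-35,0],[0,0,0,0,0,-15,0],[0,0,0,0,0,0,0]])

```text
clock: 5.2
ee_pos: [0.69, -0.011, 0.2258]
tcp_rot: [0.001, 0.12, 0.993, -0.0]
force: [0.3, 0.7, -1.2]
grip_width: 0.0294
finger_force: 29.9
```

```bash
python3 go.py .4834 -.2131 .225 1.331
```

```text
t 5.2 pos [ 0.69   -0.011   0.2258] F [ 0.3  0.7 -1.2] w 0.0294 ff 29.9 q [-0.19  0.66  0.9  -0.    1.59 -1.52]
turn deg [ 0.    0.07 -0.  ] shift now-axes [ 152.7 -245.4    0.6] final-axes [ 152.7 -245.4    0.8]
```

Call:
arm_command(commands=[[0,0,0,20,0,0,0],[0,0,0,38,0,0,0],[0,0,0,38,0,0,0],[0,0,0,36.7,0,0,0],[0,0,0,20,-20,0,0],[0,0,0,0,-40,0,0],[0,0,0,0,-45,0,0],[0,0,0,0,-45,0,0],[0,0,0,0,-45,0,0],[0,0,0,0,-35,0,0],[0,0,0,0,-15.4,0,0],[0,0,0,0,0,0,0]])

```text
clock: 6.7
ee_pos: [0.4831, -0.2131, 0.2244]
tcp_rot: [-0.001, 0.12, 0.993, 0.0]
force: [0.6, 0.2, -1.2]
grip_width: 0.0292
finger_force: 30.0
```

```bash
python3 go.py .4834 -.2131 .080 1.331;python3 - <<'E'
from h import *
im=cams.capture("scene");cv2.imwrite("pics/g2.png",cv2.resize(im[120:340,80:360],(700,550))[:,:,::-1])
for X in((.4834,-.2131,.155),(.4834,-.2131,.245),(.4834,-.2131,.005),(.5287,-.2675,.158)):print((proj("scene",np.array(X))-[80,120])*2.5)
E
```

```text
t 6.7 pos [ 0.4831 -0.2131  0.2244] F [ 0.6  0.2 -1.2] w 0.0292 ff 30.0 q [-0.64  0.37  1.41  0.    1.36 -1.97]
turn deg [ 0.05 -0.08 -0.07] shift now-axes [ -0.5  -0.  144.4] final-axes [-3.000e-01  1.000e-01  1.444e+02]
[291.40439138 219.8676582 ]
[263.32227914 154.48852891]
[328.94155934 307.25949455]
[242.58986231 296.43186909]
```

View pics/g2.png

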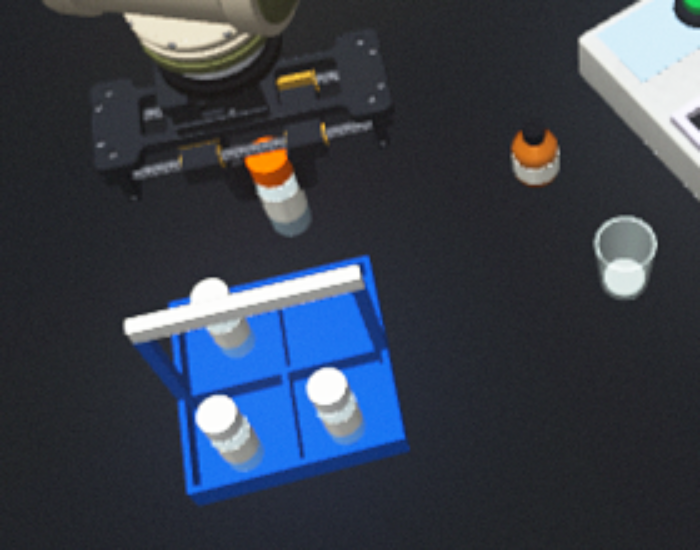

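The vial hangs at (290,220), upright, and its landing point projects to (329,307), inside the empty compartment and clear of the bar. I'm lowering it.

Call:
arm_command(commands=[[0,0,0,-0.3,0,15,0],[0,0,0,0,0,25,0],[0,0,0,0,0,25,0],[0,0,0,0,0,25,0],[0,0,0,0,0,25,0],[0,0,0,0,0,18,0],[0,0,0,0,0,10,0],[0,0,0,0,0,3,0],[0,0,0,0,0,1,0],[0,0,0,0,0,0,0]])

```text
clock: 8.0
ee_pos: [0.4838, -0.2132, 0.0787]
tcp_rot: [0.0, 0.12, 0.993, -0.0]
force: [-0.7, -0.1, -0.7]
grip_width: 0.0293
finger_force: 30.0
```

Call:
arm_command(commands=[[0,0,0,0,0,1.5,0],[0,0,0,0,0,1,0],[0,0,0,0,0,0.7,0],[0,0,0,0,0,0,0]])

```text
clock: 8.5
ee_pos: [0.4837, -0.2133, 0.0752]
tcp_rot: [0.0, 0.12, 0.993, -0.0]
force: [0.2, 1.1, 1.1]
grip_width: 0.0293
finger_force: 30.0
```

Call:
arm_command(commands=[[0,0,0,0,0,0,0.42],[0,0,0,0,0,0,0.5],[0,0,0,0,0,0,0.6],[0,0,0,0,0,0,0.6],[0,0,0,0,0,-8,0.6],[0,0,0,0,0,-25,0.6],[0,0,0,0,0,-40,0.6],[0,0,0,0,0,-40,0.6],[0,0,0,0,0,-40,0.6],[0,0,0,0,0,-20,0.6],[0,0,0,0,0,0,0.6]])

```text
clock: 9.88
ee_pos: [0.4839, -0.2133, 0.2496]
tcp_rot: [0.001, 0.12, 0.993, -0.001]
force: [-0.5, -0.5, -0.4]
grip_width: 0.0531
finger_force: 0.0
```

```bash
python3 go.py .5287 -.2675 .25 -0.24;python3 - <<'E'
from h import *
S=cams.capture("scene");np.save("pics/scene3.npy",S);cv2.imwrite("pics/g3.png",cv2.resize(S[120:340,80:360],(700,550))[:,:,::-1])
for x,y,z in((.5287,-.2675,.148),):
    for s in(-.085,0,.085):
        print(proj("scene",np.array([x+s*.238,y+s*.971,z])))
im=S
for a,c,m in blobs(mask(im,(0,0,140),(179,70,255),(120,215,245,320)),30):
        R=cv2.minAreaRect(np.argwhere(m)[:,::-1].astype(np.float32)); print("white",a,c.round(1),np.round(R[1],1))
E
```

```text
t 9.88 pos [ 0.4839 -0.2133  0.2496] F [-0.5 -0.5 -0.4] w 0.0531 ff 0.0 q [-0.64  0.35  1.37  0.    1.42 -1.97]
turn deg [8.000e-02 2.000e-01 9.001e+01] shift now-axes [-56.4 -42.   -0.2] final-axes [-42.   56.4  -0.4]
[131.15029419 251.90819736]
[178.40522043 241.02105125]
[224.48635929 230.40433611]
white 1241 [176.8 241.7] [27.9 96.3]
white 367 [212.7 279.9] [28.2 16.1]
white 377 [169.3 290.7] [29.4 16.7]
```

View pics/g3.png

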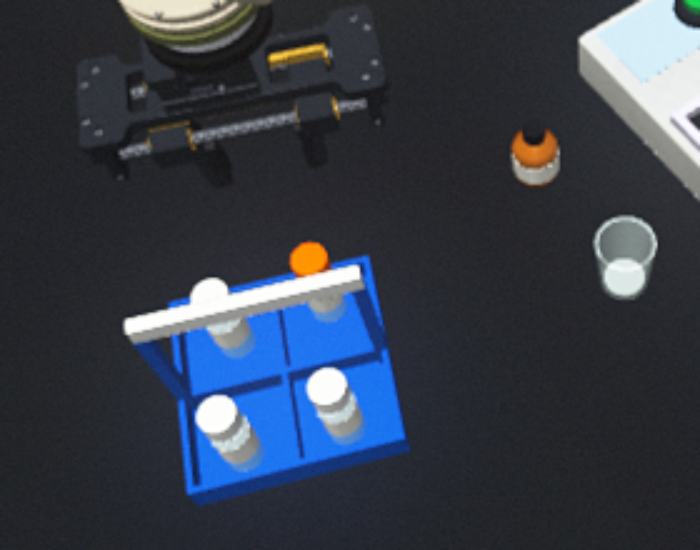

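The orange vial now stands upright in the -x +y compartment, cap at (309,258). The white caps are at unchanged pixels and the bar is where it was. Next I turn 90° and grip the bar.

Call:
arm_command(commands=[[0,0,10,0,0,0,1],[0,0,10,0,0,0,1],[0,0,10,0,0,0,1],[0,0,10,0,0,0,1],[0,0,10,0,0,0,1],[0,0,10,0,0,0,1],[0,0,10,0,0,0,1],[0,0,10,0,0,0,1],[0,0,10,0,0,0,1],[0,0,0,-21,28,0,1],[0,0,0,-21,28,0,1],[0,0,0,0,0,0,1]])

```text
clock: 11.42
ee_pos: [0.5283, -0.2684, 0.2458]
tcp_rot: [-0.001, 0.787, 0.617, -0.0]
force: [0.1, 0.3, -0.2]
grip_width: 0.0878
finger_force: 0.0
```

```bash
python3 go.py .5287 -.2670 .146 -0.24
```

```text
t 11.43 pos [ 0.5283 -0.2684  0.2458] F [ 0.1  0.3 -0.2] w 0.0878 ff 0.0 q [-0.67  0.46  1.19 -0.    1.49 -0.43]
turn deg [-0.16 -0.07 -0.06] shift now-axes [ 1.3  0.3 99.8] final-axes [ 1.4  0.1 99.8]
```

Call:
arm_command(commands=[[0,0,0,1.4,0,20,1],[0,0,0,0,0,30,1],[0,0,0,0,0,30,1],[0,0,0,0,0,15,1],[0,0,0,0,0,5,1],[0,0,0,0,0,0,0.5],[0,0,0,0,0,0,0.35],[0,0,0,0,0,0,0.25],[0,0,0,0,0,0,0.2],[0,0,0,0,0,0,0.17],[0,0,0,0,0,0,0.15],[0,0,0,0,0,0,0.13]])

```text
clock: 12.92
ee_pos: [0.5284, -0.2659, 0.148]
tcp_rot: [-0.0, 0.787, 0.617, -0.0]
force: [-0.2, 0.2, 1.0]
grip_width: 0.0206
finger_force: 0.0
```

Call:
arm_command(commands=[[0,0,0,0,0,0,0.11],[0,0,0,0,0,0,0.08],[0,0,0,0,0,0,0],[0,0,0,0,0,0,0],[0,0,0,0,0,0,0]])

```text
clock: 13.55
ee_pos: [0.5284, -0.2659, 0.1479]
tcp_rot: [-0.0, 0.787, 0.617, 0.0]
force: [2.1, -0.5, -1.6]
grip_width: 0.0114
finger_force: 30.0
```

Call:
arm_command(commands=[[0,0,0,0,0,-2,0],[0,0,0,0,0,-5,0],[0,0,0,0,0,-10,0],[0,0,0,0,0,-15,0],[0,0,0,0,0,-20,0],[0,0,0,0,0,-25,0],[0,0,0,0,0,-25,0],[0,0,0,0,0,-20,0],[0,0,0,0,0,-10,0],[0,0,0,0,0,-5,0],[0,0,0,0,0,0,0]])

```text
clock: 14.92
ee_pos: [0.5283, -0.2659, 0.2848]
tcp_rot: [-0.0, 0.787, 0.617, -0.0]
force: [1.0, -0.3, -7.2]
grip_width: 0.0118
finger_force: 30.0
```

```bash
python3 go.py .5785 .2345 .285 0.15;python3 - <<'E'
from h import *
s=r.observe();print(s["wrist_torque"])
S=cams.capture("scene");np.save("pics/scene4.npy",S);cv2.imwrite("pics/g4.png",cv2.resize(S[40:340,40:440],(800,600))[:,:,::-1])
E
```

```text
t 14.93 pos [ 0.5283 -0.2659  0.2848] F [ 1.  -0.3 -7.2] w 0.0118 ff 30.0 q [-0.67  0.44  1.12 -0.    1.58 -0.43]
turn deg [-2.000e-02 -1.000e-02 -2.234e+01] shift now-axes [498.  -70.1  -0. ] final-axes [ 4.873e+02  1.244e+02 -2.000e-01]
[-0.07759775  0.06564957 -0.02490039]
```

View pics/g4.png

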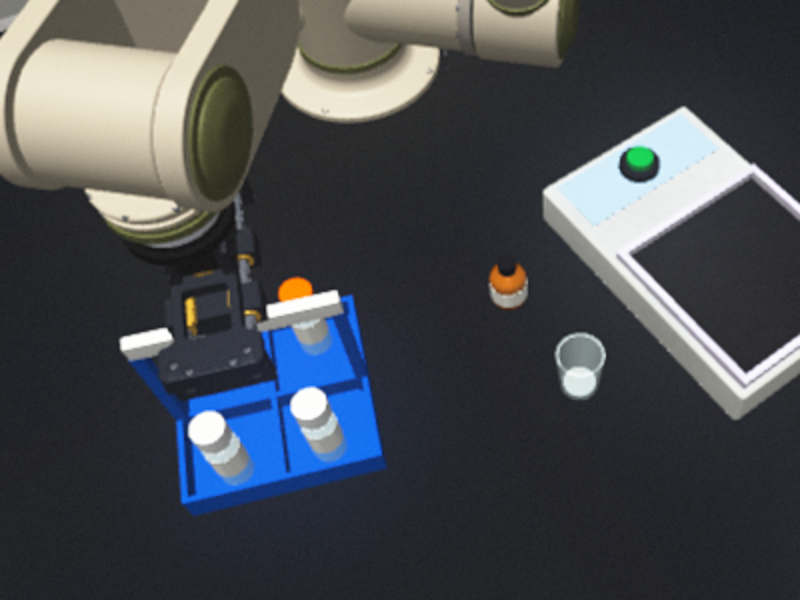

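The caddy hangs level, all four vials are upright, and the 7.2 N load fits the total mass. I'm carrying it over.

Call:
arm_command(commands=[[0,0,0,6,0,0,0],[0,0,0,12,0,0,0],[0,0,-0.6,18,0,0,0],[0,0,-1.2,24,0,0,0],[0,0,-1.2,24,0,0,0],[0,0,-1.2,24,1,0,0],[0,0,-1.2,24,1,0,0],[0,0,-1.2,24,1,0,0],[0,0,-1.2,24,1,0,0],[0,0,-1.2,24,1,0,0],[0,0,-1.2,24,1,0,0],[0,0,-1.2,24,1,0,0]])

```text
clock: 16.48
ee_pos: [0.575, -0.0164, 0.2851]
tcp_rot: [-0.0, 0.721, 0.693, 0.0]
force: [-0.3, 0.3, -6.8]
grip_width: 0.0117
finger_force: 30.0
```

Call:
arm_command(commands=[[0,0,-1.2,24,1,0,0],[0,0,-1.2,24,1,0,0],[0,0,-1.2,24,1,0,0],[0,0,-1.2,24,1,0,0],[0,0,-1.2,24,1,0,0],[0,0,-1.2,24,1,0,0],[0,0,-1.2,24,1,0,0],[0,0,-1.2,20,1,0,0],[0,0,-0.6,14,1,0,0],[0,0,0,9,0,0,0],[0,0,0,4,0,0,0],[0,0,0,0,0,0,0]])

```text
clock: 17.98
ee_pos: [0.5748, 0.1962, 0.285]
tcp_rot: [0.0, 0.657, 0.754, -0.0]
force: [0.4, -1.1, -7.1]
grip_width: 0.0116
finger_force: 30.0
```

```bash
python3 go.py .5785 .2345 .285 0.15
```

```text
t 17.98 pos [0.5748 0.1962 0.285 ] F [ 0.4 -1.1 -7.1] w 0.0116 ff 30.0 q [ 0.13  0.47  1.07 -0.    1.6  -0.  ]
turn deg [-0.    0.   -0.76] shift now-axes [37.4  8.9  0. ] final-axes [37.3  9.4  0. ]
```

Call:
arm_command(commands=[[0,0,-0.76,5,0,0,0],[0,0,0,10,3,0,0],[0,0,0,12,4,0,0],[0,0,0,8,2.4,0,0],[0,0,0,3.5,0,0,0],[0,0,0,0,0,8,0],[0,0,0,0,0,12,0],[0,0,0,0,0,8,0],[0,0,0,0,0,3,0],[0,0,0,0,0,0,0],[0,0,0,0,0,0,0]])

```text
clock: 19.35
ee_pos: [0.5785, 0.2359, 0.2545]
tcp_rot: [0.0, 0.652, 0.758, 0.0]
force: [0.8, -0.4, -7.6]
grip_width: 0.0115
finger_force: 30.0
```

```bash
python3 go.py .5787 .236 .218 0.15;python3 - <<'E'
from h import *
for n,b in(("scene",(290,60,510,280)),("top",(160,60,380,280))):
    im=cams.capture(n);np.save(f"pics/{n}5.npy",im)
    globals()[n]=cv2.resize(im[b[1]:b[3],b[0]:b[2]],(400,400))
cv2.imwrite("pics/g5.png",np.hstack([scene,top])[:,:,::-1])
E
```

```text
t 19.35 pos [0.5785 0.2359 0.2545] F [ 0.8 -0.4 -7.6] w 0.0115 ff 30.0 q [ 0.2   0.52  1.08 -0.    1.55  0.05]
turn deg [ 0.05 -0.    0.02] shift now-axes [ 0.1  0.2 36.5] final-axes [ 0.1  0.2 36.5]
```

View pics/g5.png

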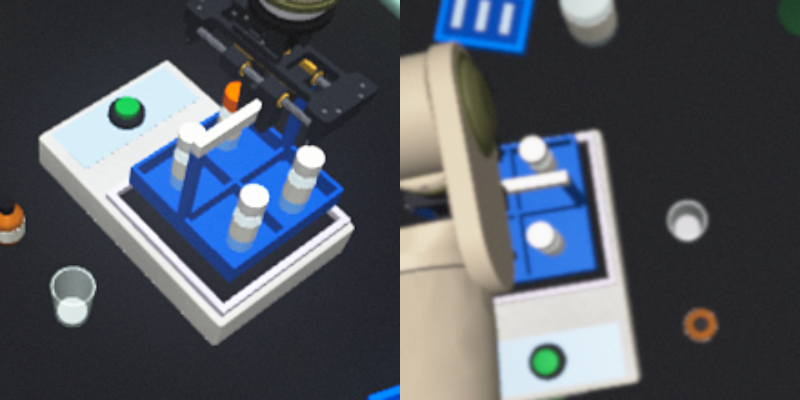

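The caddy hangs level over the black seat and aligned with it, all vials upright. I'll check its centre from the blue corners before lowering.

```bash
python3 - <<'E'
from h import *
S=np.load("pics/scene5.npy");m=mask(S,(100,120,40),(125,255,255),(340,100,490,225))
cn=np.vstack(cv2.findContours(m,0,2)[0]);ap=cv2.approxPolyDP(cv2.convexHull(cn),2,True)[:,0]
c,s=np.cos(.15),np.sin(.15)
for p in ap: 
    for z in(.1066,.1366): 
        X=plane("scene",p,z)[:2]-[.5785,.2345]; print(p,z,(np.array([c*X[0]+s*X[1],-s*X[0]+c*X[1]])*1000).round(1))
T=np.load("pics/top5.npy");m=mask(T,(100,120,40),(125,255,255),(215,125,280,225))
cn=np.vstack(cv2.findContours(m,0,2)[0]);ap=cv2.approxPolyDP(cv2.convexHull(cn),2,True)[:,0]
for p in ap:
    X=plane("top",p,.1366)[:2]-[.5785,.2345]; print("top",p,(np.array([c*X[0]+s*X[1],-s*X[0]+c*X[1]])*1000).round(1))
E
```

```text
[479 164] 0.1066 [ 76.3 107.4]
[479 164] 0.1366 [85.8 84.7]
[475 172] 0.1066 [85.4 85.5]
[475 172] 0.1366 [94.5 63.6]
[415 215] 0.1066 [ 84.8 -85.6]
[415 215] 0.1366 [  94.  -101.3]
[361 158] 0.1066 [-87. -81.]
[361 158] 0.1366 [-71.6 -96.9]
[364 150] 0.1066 [-99.4 -62.2]
[364 150] 0.1366 [-83.6 -78.8]
[422 110] 0.1066 [-106.3  116.6]
[422 110] 0.1366 [-90.3  93.6]
[463 107] 0.1066 [-56.  197.5]
[463 107] 0.1366 [-41.8 171.6]
top [267 209] [-89.1 -84.7]
top [223 215] [-86.1  12.5]
top [215 139] [87.4  7.4]
top [255 134] [ 84.  -83.2]
top [259 142] [ 64.1 -89.5]
```

The corners come out at ±85 mm about the seat centre, so the caddy is centred. I'm lowering it.

Call:
arm_command(commands=[[0,0,0,0,0,6,0],[0,0,0,0,0,9,0],[0,0,0,0,0,9,0],[0,0,0,0,0,6,0],[0,0,0,0,0,3,0],[0,0,0,0,0,1,0],[0,0,0,0,0,0,0]])

```text
clock: 20.32
ee_pos: [0.5785, 0.2359, 0.2202]
tcp_rot: [0.0, 0.652, 0.758, 0.0]
force: [-0.3, -0.5, -7.2]
grip_width: 0.0115
finger_force: 30.0
```

Call:
arm_command(commands=[[0,0,0,0,0,1,0],[0,0,0,0,0,1,0],[0,0,0,0,0,0,0]])

```text
clock: 20.7
ee_pos: [0.5784, 0.2359, 0.218]
tcp_rot: [0.0, 0.652, 0.758, -0.0]
force: [0.5, -0.2, -6.5]
grip_width: 0.0116
finger_force: 30.0
```

Call:
arm_command(commands=[[0,0,0,0,0,0.5,0],[0,0,0,0,0,0.5,0],[0,0,0,0,0,0,0]])

```text
clock: 21.08
ee_pos: [0.5784, 0.2359, 0.2179]
tcp_rot: [0.0, 0.652, 0.758, 0.0]
force: [-3.5, -0.9, 2.9]
grip_width: 0.0119
finger_force: 30.0
```

Weight is off the arm, so the caddy is seated. Releasing and rising.

Call:
arm_command(commands=[[0,0,0,0,0,0,0.2],[0,0,0,0,0,0,0.3],[0,0,0,0,0,0,0.45],[0,0,0,0,0,0,0.45],[0,0,0,0,0,-8,0.45],[0,0,0,0,0,-20,0.45],[0,0,0,0,0,-35,0.45],[0,0,0,0,0,-30,0.45],[0,0,0,0,0,-12,0.45],[0,0,0,0,0,0,0]])

```text
clock: 22.32
ee_pos: [0.5784, 0.2359, 0.3222]
tcp_rot: [0.0, 0.652, 0.758, 0.0]
force: [0.1, -0.8, -0.6]
grip_width: 0.0316
finger_force: 0.0
```

```bash
python3 go.py .3955 .2065 .32 0.15;python3 - <<'E'
from h import *
S=cams.capture("scene");np.save("pics/scene6.npy",S);cv2.imwrite("pics/g6.png",cv2.resize(S[60:280,290:510],(550,550))[:,:,::-1])
c,s=np.cos(.15),np.sin(.15)
b=max(blobs(mask(S,(50,120,80),(75,255,255),(340,105,380,135))),key=lambda b:b[0]);print(b[:2],[plane("scene",b[1],z) for z in(.08,.085)])
m=mask(S,(100,120,40),(125,255,255),(340,100,490,240))
cn=np.vstack(cv2.findContours(m,0,2)[0]);ap=cv2.approxPolyDP(cv2.convexHull(cn),2,True)[:,0]
for p in ap:
    X=plane("scene",p,.1)[:2]-[.5785,.2345]; print(p,(np.array([c*X[0]+s*X[1],-s*X[0]+c*X[1]])*1000).round(1))
E
```

```text
t 22.32 pos [0.5784 0.2359 0.3222] F [ 0.1 -0.8 -0.6] w 0.0316 ff 0.0 q [ 0.2   0.49  0.93 -0.    1.72  0.05]
turn deg [ 0.04 -0.    0.02] shift now-axes [  -1.7 -185.3    2.1] final-axes [  -1.7 -185.3    2.2]
(np.int32(141), array([359.46808511, 119.        ])) [array([0.39157064, 0.20854443, 0.08      ]), array([0.39507188, 0.20598533, 0.085     ])]
[473 174] [84.3 83.2]
[467 184] [94.2 54.7]
[412 223] [ 92.5 -99.4]
[359 169] [-70.8 -99.4]
[363 160] [-83.7 -77.5]
[425 121] [-81.9 104.2]
[459 117] [-43.6 173.9]
```

View pics/g6.png

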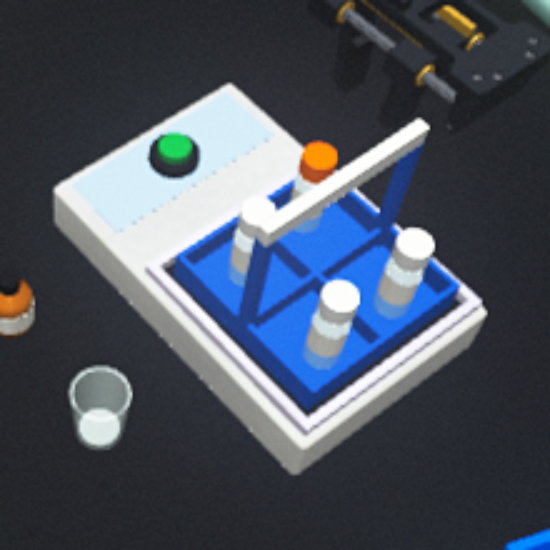

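Seated: the caddy sits inside the kerb and all four vials are upright, with the orange cap at (319,160). The button shows at (175,150). I'm moving over the button with the fingers closed, then turning 90° for clearance.

Call:
arm_command(commands=[[0,0,0,0,-20,0,0],[0,0,0,0,-40,0,0],[0,0,0,-1.7,-45,0,0],[0,0,0,0,-45,0,0],[0,0,0,0,-35.3,0,0],[0,0,10,0,0,20,0],[0,0,10,0,0,30,0],[0,0,10,0,0,30,0],[0,0,10,0,0,30,0],[0,0,10,0,0,30,0],[0,0,10,0,0,20,0],[0,0,10,0,0,0,0]])

```text
clock: 23.88
ee_pos: [0.394, 0.2061, 0.1597]
tcp_rot: [-0.0, 0.97, 0.244, -0.003]
force: [-0.7, -0.1, -0.2]
grip_width: 0.0003
finger_force: 0.0
```

Call:
arm_command(commands=[[0,0,10,0,0,0,0],[0,0,10,0,0,0,0],[0,0,0,0,0,0,0]])

```text
clock: 24.25
ee_pos: [0.3948, 0.2063, 0.1612]
tcp_rot: [0.0, 0.997, 0.076, -0.001]
force: [-0.3, 0.4, -0.7]
grip_width: -0.0001
finger_force: 0.0
```

```bash
python3 go.py .3955 .2067 .11 -1.42
```

```text
t 24.25 pos [0.3948 0.2063 0.1612] F [-0.3  0.4 -0.7] w -0.0001 ff 0.0 q [ 0.21  0.31  1.73 -0.    1.11  1.63]
turn deg [0.01 0.12 0.06] shift now-axes [ 0.9 -0.3 51.2] final-axes [ 0.8 -0.3 51.2]
```

Call:
arm_command(commands=[[0,0,0,0.8,0,15,0],[0,0,0,0,0,20,0],[0,0,0,0,0,12,0],[0,0,0,0,0,5,0],[0,0,0,0,0,2,0],[0,0,0,0,0,2,0],[0,0,0,0,0,0,0]])

```text
clock: 25.12
ee_pos: [0.3962, 0.2066, 0.1063]
tcp_rot: [-0.0, 0.997, 0.075, 0.0]
force: [-1.6, 0.0, 3.7]
grip_width: 0.0004
finger_force: 1.6
```

Call:
arm_command(commands=[[0,0,0,0,0,1.5,0],[0,0,0,0,0,1.5,0],[0,0,0,0,0,0,0]])

```text
clock: 25.5
ee_pos: [0.3962, 0.2066, 0.1034]
tcp_rot: [0.0, 0.997, 0.075, 0.0]
force: [-3.6, -1.2, 8.8]
grip_width: 0.0004
finger_force: 4.0
```

Call:
arm_command(commands=[[0,0,0,0,0,1,0],[0,0,0,0,0,0.5,0],[0,0,0,0,0,0,0]])

```text
clock: 25.88
ee_pos: [0.3963, 0.2066, 0.1031]
tcp_rot: [-0.0, 0.997, 0.075, 0.001]
force: [-7.9, -2.6, 25.6]
grip_width: 0.0003
finger_force: 12.6
```

The button is bottomed: the force jumped with no further travel. Lifting away.

Call:
arm_command(commands=[[0,0,0,0,0,-5,0],[0,0,0,0,0,-15,0],[0,0,0,0,0,-35,0],[0,0,0,0,0,-40,0],[0,0,0,0,0,-20,0],[0,0,0,0,0,0,0],[0,0,0,0,0,0,0]])

```text
clock: 26.75
ee_pos: [0.3959, 0.2065, 0.2155]
tcp_rot: [0.0, 0.997, 0.075, -0.001]
force: [-0.3, 1.0, -0.4]
grip_width: 0.0005
finger_force: 0.0
```

```bash
python3 - <<'E'
from h import *
S=cams.capture("scene");A=np.load("pics/scene6.npy");cv2.imwrite("pics/g7.png",cv2.resize(S[60:280,290:510],(550,550))[:,:,::-1])
E
```

```text
(no output)
```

View pics/g7.png

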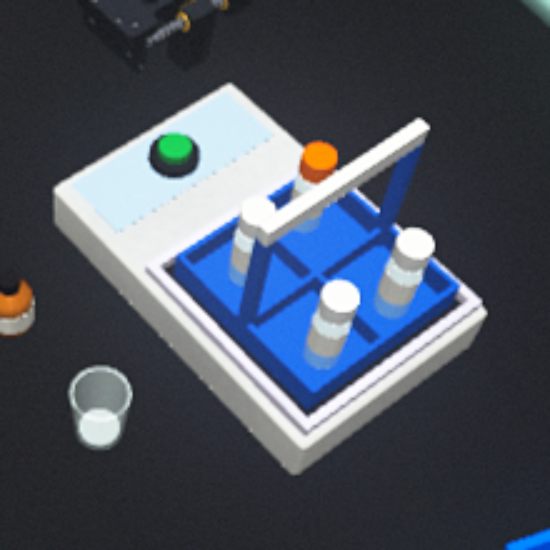

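The caddy is still in its seat with all four vials upright. The button at (175,148) has sprung back, the beaker and amber bottle are where they were, and the arm is clear.

```bash
python3 -c "
from rig import r
print(r.close_job())"
```

```text
the job is handed in; nothing more can be done
None
```

The job is handed in at about 27 s: the orange-capped vial is in the empty compartment, the caddy is set down in the shaker seat and released, the start button was pressed fully down, all four vials are upright, and the beaker and amber bottle were not touched.

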